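# Shut the parts finisher and set its push-and-turn inner timer knob

## Task

The brackets are already loaded in the finishing machine: push its blue lid fully shut, and then set the timer, which is the small inner knob of the two concentric knobs. It is caught at OFF, so push it down and turn it clockwise, taking a fresh grip as often as needed, until its white pointer line lines up with the orange mark on the large outer dial, and let it spring back up. The outer dial is already set and must not be turned, and the things standing around the machine must stay where they are.

Things in the scene. Friction and masses are not known exactly. Their poses are not given: they have to be found in the camera images.
- finisher: grey bench-top parts finishing machine fixed to the bench, 240 (its x) by 420 (its y) mm; origin at the centre of its underside, its -x side faces the robot. Its +y half is an open chamber (rim 114 mm up) with a blue hinged lid, its -y half a control deck (top 92 mm up) with two concentric knobs.
- lid (a joint): angle of the chamber's blue lid, rad: 0 fully shut (against a hard stop), growing as it opens upward; hinged along the machine's far (+x) side. The hinge is stiff: the lid stays where it is left, and about 1 to 7 N down on its rod moves it. It starts partly open at 0.75 to 1.15.
- lid_hinge (a point): a point on the lid's hinge axis (which runs along the machine's y), midway along the lid's width. It does not move when the lid swings.
- lid_rod (a point): middle of the round black handle rod along the lid's free edge (rod diameter 14 mm, 110 mm long along the machine's y, 230 mm from the hinge axis, at the same height as lid_hinge when the lid is shut). Its top can be pushed from above at any lid angle. The bench is free below it.
- cycle_dial (a joint): angle of the large outer aluminium-coloured dial (diameter 96 mm, 18 mm tall, upright axis), rad, growing clockwise seen from above. It turns very lightly (0.025 N m), it is already set (between 1.8 and 3.4) and must stay so.
- dial_mark (a point): on the outer dial's top face, inner end of its orange mark, 28 mm from the knobs' common axis.
- timer_knob (a joint): angle of the small inner black knob (the timer), rad: 0 at OFF (start), growing clockwise seen from above, up to 4.7; friction 0.05 N m, stays where it is left. Pointer and orange mark line up when this equals cycle_dial. At OFF a catch blocks the knob after about 0.1 rad unless it is pushed in by at least 4 mm; beyond 1.0 rad it turns freely without being pushed. It cannot turn anticlockwise past OFF.
- timer_stem (a joint): how far the inner knob is pushed down, m: 0 released, 0.006 fully in (hard stop). Return spring: about 4 N to start, 9 N fully in; it springs back up by itself.
- timer_top (a point): centre of the inner knob's top face, on the knobs' common axis. The knob's round, ribbed grip (diameter 36 mm) reaches 34 mm down from here; there it has a flat skirt of diameter 53 mm, 3 mm thick, whose underside lies 7.5 mm above the outer dial's top face when the knob is released.
- timer_pointer (a point): 28 mm from the axis in the direction of the inner knob's white pointer line, level with the skirt's top; it comes right over dial_mark when the pointer lines up with the mark.
- red_bin: red plastic parts bin, 160 x 100 x 75 mm, loose, a bystander; origin at the centre of its underside
- blue_bin: blue plastic parts bin, 160 x 100 x 75 mm, loose, a bystander; origin at the centre of its underside
- oil_bottle: white bottle, diameter 52, 130 mm tall, loose, a bystander; origin at the centre of its underside
- paste_jar: yellow jar, diameter 64, 70 mm tall, loose, a bystander; origin at the centre of its underside
- screwdriver: screwdriver lying on the bench, a bystander
- tape_roll: cardboard ring, diameter 90, 30 mm tall, lying flat, a bystander; origin at the centre of its underside

How it is judged:
By the outcome, as a careful person would: the job done as asked, in the order asked, and still so for the second after the job is handed in, with the robot touching nothing.
It also fails if it takes over 67 s, if anything falls off the work surface, if the arm or the gripper's body presses on something with over 40 N, if the wrist force passes 120 N, or if a joint passes its speed limit or range.

## Robot

A 6-joint arm with a two-finger parallel gripper is mounted at the origin on the work surface. World frame = base frame: x ahead of the robot, y to its left, z up, the work surface at z = 0. Lengths are in m, angles in rad, forces in N, time in s.
With the tool pointing down it reaches from about 0.325 to 0.75 m from the base axis. Payload 7.6 kg.
Tool frame: the origin (TCP) lies at the very end of the fingers, on their centre line; the grasp point (between the pads) lies 19 mm behind it (manip.pinch_z is the distance from the TCP to the grasp point, in m); z points along the fingers, x is the direction in which the jaws open and shut, and the axes are right-handed (so a half turn about z gives the same grasp; the last joint's range is limited). The gripper opens to 85 mm and grips with 20 to 120 N. Pads are 22 mm wide; open, the fingers measure 114 mm over their backs; the gripper's body (76 mm by 85 mm) begins 54 mm behind the grasp point. The pads swing forward as they close: fully open they stand 13 mm farther back than shut.
Start: joints at [1.108, 0.052, 1.401, -0, 1.689, -0.07], TCP at [0.201, 0.485, 0.231] pointing down, gripper open.
Joint ranges: [-2.9, 2.9], [-0.91, 2.17], [0.12, 2.37], [-1.06, 4.2], [0.26, 2.73], [-2.93, 2.93]. Speed limits (rad/s): [2.57, 2.57, 3.01, 3.14, 3.14, 3.14].

## Interface

Orientations are given as a unit quaternion [w, x, y, z].
In Python, from bench import readout, grab_frame, camera_info, manip gives the robot as it stands.
- The arm moves only by the shell command python3 -m handwheel 'ROWS' [OPENING]. ROWS is JSON, a list of rows, each a list of 6 numbers: the shift along the world's x, y, z in m, then the turn, a rotation vector about the world's x, y, z in rad. In form: [[tx, ty, tz, wx, wy, wz], ...]. A call has exactly 5 rows; each row shifts and turns the pose as measured when the row begins; what a row does not reach is not made up. A row lasts 1/10 s, in which the tool goes at most 50 mm and 8.59 degrees, less where a joint would pass 70% of its speed; a pose out of reach is approached as far as the arm can. A call is refused whole if a number of a shift passes 0.05 or a number of a turn 0.15, either way. A call with a gripper value outside its range is refused whole. OPENING is the closure in counts, from 0 (fully open) to 255 (shut), set as the call begins (- or left out, the last holds). The fingers move at their own pace and stop on an object; the grip force is fixed at half the most. Time passes only in rows, so rows that do not move let the fingers close, or fill a call up. It gives the time, the measured TCP pose, the force and the opening at its end, in the units of the state.
- readout.get_obs(): the state, without advancing time (a new reading comes with each control period).
- grab_frame(name): name is "scene" or "top" or "wrist"; returns the picture (420x560x3 uint8, red, green, blue); there is no depth.
- camera_info(name): a dict with "fx", "fy", "cx", "cy" (pixels), "rvec" (rotation vector, rad) and "tvec" (3), from world to camera coordinates, as OpenCV has them. Camera axes: x right, y down, z forward; pixel columns grow to the right and rows downward; lengths in m; the calibration is good to about 2 mm. A picture is of the moment at which its call begins: read the wrist's pose just before it. camera_info takes no time and is no camera call; for the wrist camera it gives the pose at the moment of the call.
- manip.close_job(): hands the job in, once; it reports no verdict.
The state is a dict: "clock": time; "joint_pos": joint angles; "qd": joint speeds; "joint_torque": joint torques, N m; "tool_pos": TCP position; "tool_rot": TCP orientation; "contact_force": force on the tool from outside, world axes, zero at the start; "torque": the same for the moment, N m; "finger_gap": finger opening in m.
Only numpy, scipy, OpenCV 4.12 (cv2) and the standard library are available. Lean on these libraries where they do the work, as an engineer would, in place of code of your own. Each camera call takes 0.05 s, during which the arm holds its last target.

## Working session

There is one attempt and no reset: what is moved stays moved. The work goes in short steps, Python scripts to look and compute and a shell command to move; the robot and the scene stay as the last step left them, time stands still between calls to the robot, and variables do not carry over. Pictures are saved under pics/ and viewed, and the job is handed in when it is done.

```bash
ls; mkdir -p pics
python3 - <<'E'
from bench import readout, grab_frame, camera_info, manip
import cv2
for n in ["scene","top","wrist"]:
    ci=camera_info(n); print(n,{k:(v if isinstance(v,(int,float)) else [round(float(a),4) for a in v]) for k,v in ci.items() if k in("fx","fy","cx","cy","rvec","tvec")})
    cv2.imwrite(f"pics/{n}0.png",cv2.cvtColor(grab_frame(n),cv2.COLOR_RGB2BGR))
print(readout.get_obs()); print(manip.pinch_z)
E
```

```text
pics
scene {'fx': 437.62095537211667, 'fy': 437.62095537211667, 'cx': 283.01980123823546, 'cy': 217.2670896589957, 'rvec': [2.0459, 1.4405, -0.5215], 'tvec': [-0.1627, -0.2489, 1.5548]}
top {'fx': 396.5872669100783, 'fy': 396.5872669100783, 'cx': 274.7718088162545, 'cy': 205.74672493829183, 'rvec': [2.2006, -2.1502, 0.1325], 'tvec': [-0.0363, 0.5039, 1.0787]}
wrist {'fx': 331.06456235026155, 'fy': 331.06456235026155, 'cx': 284.96629059535564, 'cy': 210.89665934254035, 'rvec': [-2.4242, -1.6196, -0.2135], 'tvec': [-0.5243, -0.0339, 0.3774]}
{'clock': 0.15, 'joint_pos': array([ 1.10768949e+00,  5.26799807e-02,  1.40145612e+00, -1.88289950e-05,
        1.68859560e+00, -7.02990755e-02]), 'qd': array([-0.00204031, -0.00377031, -0.00418358, -0.00050378, -0.00080008,
        0.00019059]), 'joint_torque': array([ 8.30683002e-04, -3.81953788e+01, -3.60422015e+01, -7.73402053e-05,
        4.68747108e-03, -3.43376144e-05]), 'tool_pos': array([0.20084837, 0.48482893, 0.2306901 ]), 'tool_rot': array([ 2.90458863e-04,  8.31500277e-01,  5.55524045e-01, -4.89975323e-04]), 'contact_force': array([-0.25596353, -0.68193523, -0.79223991]), 'torque': array([0.00753925, 0.05952423, 0.02998383]), 'finger_gap': 0.0852824375268712}
0.0187
```

View pics/scene0.png

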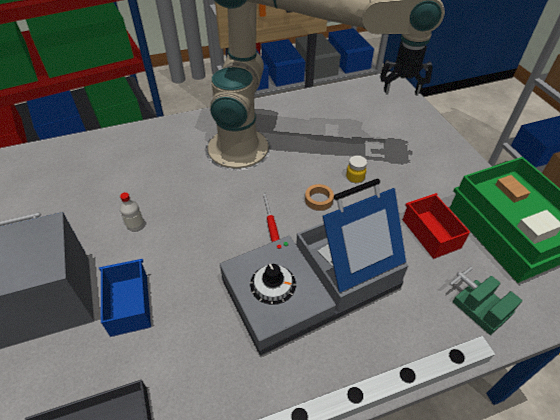

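View pics/top0.png

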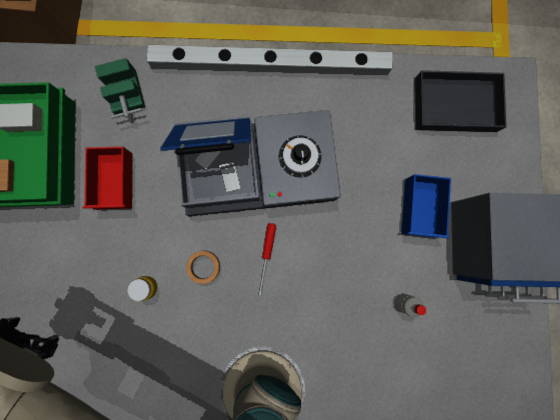

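View pics/wrist0.png

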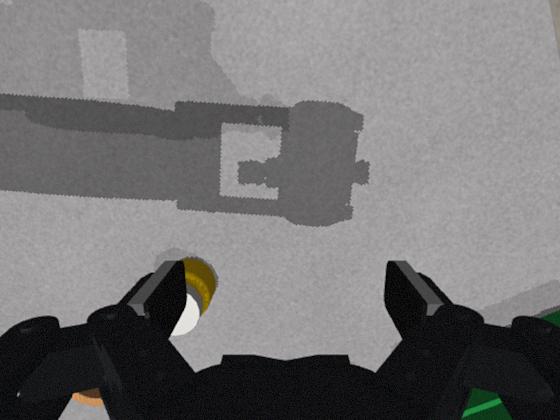

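The scene and top views show the machine with its lid open. In the top view the knobs are near (300,156), the lid rod near (205,150) and the deck corners near (256,116), (330,111), (340,200) and (262,207). I'll zoom in on these.

Run:
```python
import cv2
t=cv2.imread("pics/top0.png"); s=cv2.imread("pics/scene0.png")
cv2.imwrite("pics/topz.png",cv2.resize(t[100:225,150:350],None,fx=4,fy=4,interpolation=cv2.INTER_CUBIC)[:, :800])
cv2.imwrite("pics/topk.png",cv2.resize(t[126:186,270:330],None,fx=10,fy=10,interpolation=cv2.INTER_CUBIC))
cv2.imwrite("pics/scz.png",cv2.resize(s[170:360,210:415],None,fx=3.1,fy=3.1,interpolation=cv2.INTER_CUBIC))
```

```text
(no output)
```

View pics/topz.png

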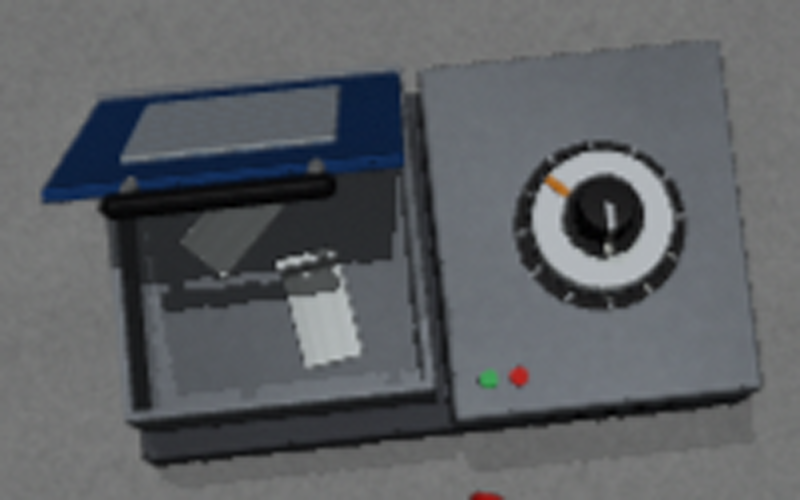

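View pics/topk.png

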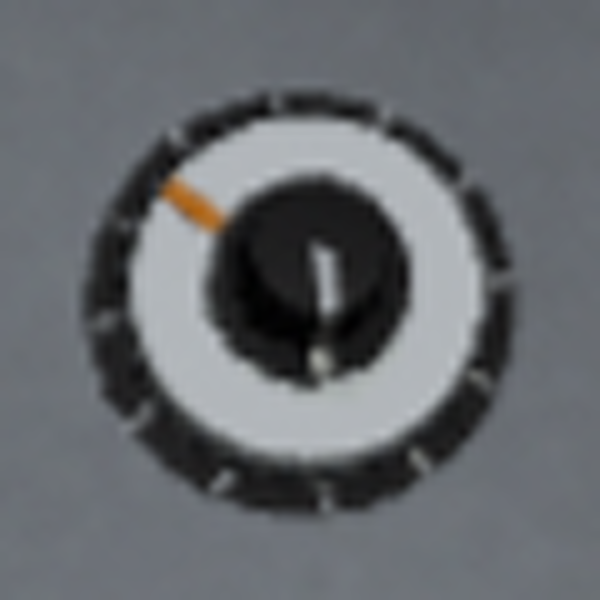

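View pics/scz.png

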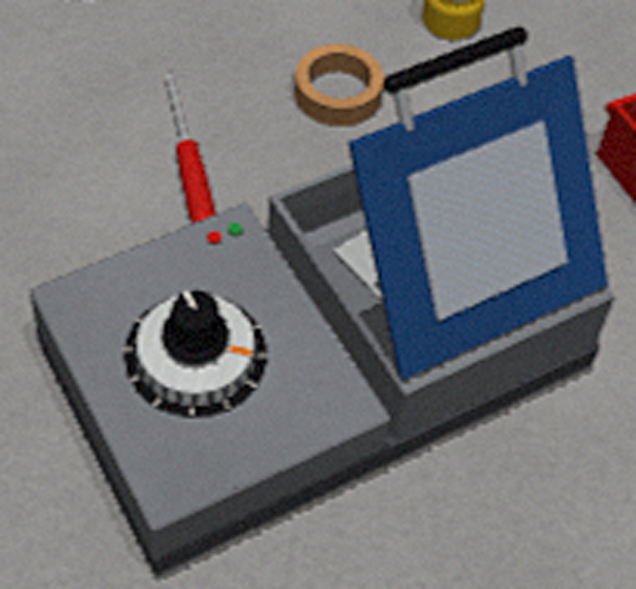

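```bash
cat > h.py <<'E'
import numpy as np, cv2, json
from bench import readout, grab_frame, camera_info, manip
def cam(n):
    c=camera_info(n); R=cv2.Rodrigues(np.array(c["rvec"],float))[0]; t=np.array(c["tvec"],float).reshape(3)
    return c,R,t
def ray(n,u,v,C=None):
    c,R,t=C or cam(n); d=R.T@np.array([(u-c["cx"])/c["fx"],(v-c["cy"])/c["fy"],1.]); o=-R.T@t
    return o,d/np.linalg.norm(d)
def onz(n,u,v,z,C=None):
    o,d=ray(n,u,v,C); return o+d*(z-o[2])/d[2]
def proj(n,P,C=None):
    c,R,t=C or cam(n); q=(R@np.atleast_2d(P).T).T+t
    return np.c_[c["fx"]*q[:,0]/q[:,2]+c["cx"],c["fy"]*q[:,1]/q[:,2]+c["cy"]]
def tri(obs):
    A=np.zeros((3,3));b=np.zeros(3)
    for o,d in obs:
        M=np.eye(3)-np.outer(d,d);A+=M;b+=M@o
    P=np.linalg.solve(A,b); return P,[np.linalg.norm((np.eye(3)-np.outer(d,d))@(P-o)) for o,d in obs]
E
python3 - <<'E'
from h import *
t=lambda x,y:(150+x/4-.4,100+y/4-.4)
s=lambda x,y:(210+x/3.1-.35,170+y/3.1-.35)
for p in [(418,70),(719,41),(762,387),(455,418)]: print("deck",onz("top",*t(*p),.092).round(4))
for p in [(388,418),(35,293),(247,207),(152,528)]: print("deck sc",onz("scene",*s(*p),.092).round(4))
for p in [(132,425),(437,388)]: print("rim",onz("top",*t(*p),.114).round(4))
k=lambda x,y:(270+x/10-.45,126+y/10-.45)
print("dial edge centre z.11", onz("top",*k(308,288),.110), onz("top",*k(300,303),.1))
print("knobtop",tri([ray("top",*k(316,242)),ray("scene",*s(193,298))]))
a=tri([ray("top",*t(112,207)),ray("scene",*s(394,84))]);b=tri([ray("top",*t(328,185)),ray("scene",*s(519,36))])
a=tri([ray("top",*t(112,207)),ray("scene",*s(519,36))]);b=tri([ray("top",*t(328,185)),ray("scene",*s(394,84))])
print(a,b)
E
```

```text
deck [0.7354 0.0371 0.092 ]
deck [ 0.7613 -0.165   0.092 ]
deck [ 0.5268 -0.1952  0.092 ]
deck [0.5014 0.0064 0.092 ]
deck sc [0.7364 0.0359 0.092 ]
deck sc [ 0.5331 -0.19    0.092 ]
deck sc [0.5068 0.0059 0.092 ]
deck sc [ 0.7611 -0.1626  0.092 ]
rim [0.4895 0.2122 0.114 ]
rim [0.5181 0.0182 0.114 ]
dial edge centre z.11 [ 0.63255204 -0.08717649  0.11      ] [ 0.63085952 -0.08591261  0.1       ]
knobtop (array([ 0.63029051, -0.0849993 ,  0.16721456]), [np.float64(0.0005548525332712233), np.float64(0.0005548525332713911)])
(array([0.58395165, 0.18572434, 0.31242191]), [np.float64(0.0009257218009188007), np.float64(0.0009257218009188367)]) (array([0.59889397, 0.07529718, 0.31401766]), [np.float64(0.0026286291076790223), np.float64(0.002628629107679023)])
```

Measurements so far: yaw is about 0.13 rad, the rod middle is near (0.591, 0.131, 0.313) and the knob axis is near (0.631, -0.086). I'll move above the rod with the gripper shut.

```bash
python3 -m handwheel '[[0.02,-0.02,0.04,0,0,0.1],[0.03,-0.025,0.04,0,0,0.1],[0.035,-0.03,0.03,0,0,0.1],[0.035,-0.03,0.03,0,0,0.1],[0.035,-0.03,0.01,0,0,0.1]]' 255; python3 -m handwheel '[[0.035,-0.03,0,0,0,0],[0.035,-0.03,0,0,0,0],[0.035,-0.03,0,0,0,0],[0.035,-0.03,0,0,0,0],[0.035,-0.03,0,0,0,0]]'
```

```text
clock: 0.65
tool_pos: [0.3472, 0.3528, 0.3738]
tool_rot: [0.004, 0.658, 0.753, -0.004]
contact_force: [1.0, 0.6, 0.4]
finger_gap: 0.0124
clock: 1.15
tool_pos: [0.5282, 0.1955, 0.3761]
tool_rot: [0.005, 0.656, 0.755, -0.002]
contact_force: [0.4, 0.4, 0.7]
finger_gap: -0.0003
```

```bash
python3 -m handwheel '[[0.03,-0.03,0,0,0,0],[0.03,-0.028,0,0,0,0],[0.004,-0.005,-0.01,0,0,0],[0,0,-0.015,0,0,0],[0,0,-0.005,0,0,0]]'
python3 - <<'E'
from h import *
for n in ["scene","wrist"]: cv2.imwrite(f"pics/{n}1.png",cv2.cvtColor(grab_frame(n),cv2.COLOR_RGB2BGR))
E
```

```text
clock: 1.65
tool_pos: [0.598, 0.1241, 0.3403]
tool_rot: [0.003, 0.659, 0.752, -0.005]
contact_force: [-0.1, -0.2, 0.5]
finger_gap: -0.0
```

View pics/scene1.png

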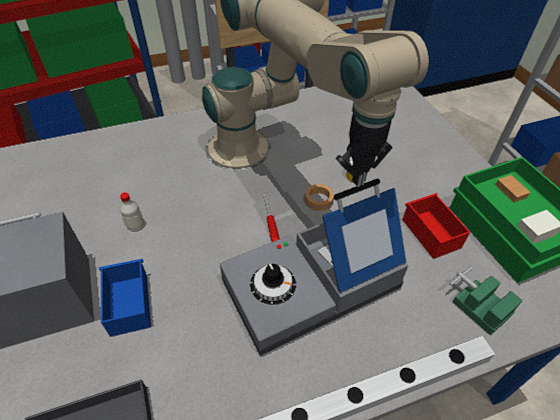

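View pics/wrist1.png

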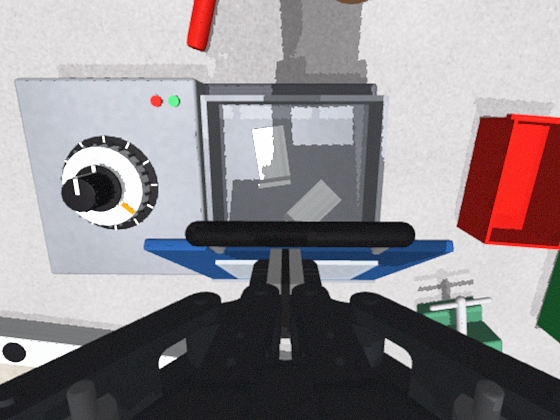

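Run:
```python
from h import *
print("tcp", proj("wrist",readout.get_obs()["tool_pos"]))
for z in (.32,): print("rod top", onz("wrist",188,233,z),onz("wrist",414,233,z))
for z in (.15,.16,.165):print("knobtop",z,onz("wrist",79,190,z))
print(tri([ray("wrist",79,190),ray("scene",210+193/3.1-.35,170+298/3.1-.35),ray("top",270+31.6-.45,126+24.2-.45)]))
```

```text
tcp [[286.20084252 266.85924001]]
rod top [0.59545114 0.07222955 0.32      ] [0.57946894 0.18934521 0.32      ]
knobtop 0.15 [ 0.62844433 -0.08859299  0.15      ]
knobtop 0.16 [ 0.62558784 -0.08245085  0.16      ]
knobtop 0.165 [ 0.6241596  -0.07937977  0.165     ]
(array([ 0.62803134, -0.08390989,  0.1616329 ]), [np.float64(0.0032809750582241176), np.float64(0.0014100826947999268), np.float64(0.003839019816027471)])
```

```bash
python3 -m handwheel '[[-0.01,0.006,-0.01,0,0,0],[0,0,-0.008,0,0,0],[-0.008,-0.001,-0.008,0,0,0],[-0.01,-0.001,-0.01,0,0,0],[-0.01,-0.0015,-0.01,0,0,0]]';  python3 -m handwheel '[[-0.008,-0.001,-0.009,0,0,0],[-0.008,-0.001,-0.009,0,0,0],[-0.007,-0.001,-0.01,0,0,0],[-0.007,-0.001,-0.01,0,0,0],[-0.007,-0.001,-0.011,0,0,0]]'
```

```text
clock: 2.25
tool_pos: [0.5587, 0.1287, 0.3048]
tool_rot: [0.009, 0.658, 0.753, 0.001]
contact_force: [-2.3, -0.2, 7.4]
finger_gap: 0.0003
clock: 2.75
tool_pos: [0.5199, 0.1236, 0.2679]
tool_rot: [0.015, 0.657, 0.754, 0.006]
contact_force: [-5.4, -1.4, 8.4]
finger_gap: -0.0001
```

```bash
python3 -m handwheel '[[0,0,0.02,0,0,0],[0.013,0.002,0.005,0,0,0],[0.003,0,0,0,0,0],[0,0,0,0,0,0],[0,0,0,0,0,0]]'
python3 - <<'E'
from h import *
print(readout.get_obs()["tool_pos"],readout.get_obs()["tool_rot"])
print("tcp", proj("wrist",readout.get_obs()["tool_pos"]))
for n in ["scene","wrist"]: cv2.imwrite(f"pics/{n}2.png",cv2.cvtColor(grab_frame(n),cv2.COLOR_RGB2BGR))
s=cv2.imread("pics/scene2.png")
cv2.imwrite("pics/scz2.png",cv2.resize(s[150:340,260:435],None,fx=3.1,fy=3.1,interpolation=cv2.INTER_CUBIC))
E
```

```text
clock: 3.25
tool_pos: [0.5345, 0.1267, 0.2954]
tool_rot: [0.016, 0.655, 0.755, 0.007]
contact_force: [-0.5, 0.9, -0.6]
finger_gap: 0.0001
[0.53447416 0.12671783 0.2953903 ] [0.0162413  0.65546492 0.75501745 0.00711404]
tcp [[286.16346802 266.86652866]]
```

View pics/wrist2.png

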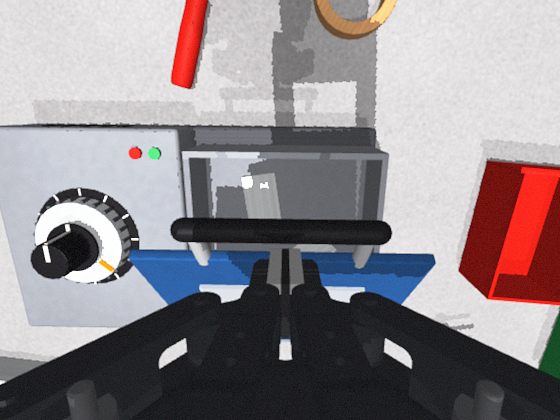

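View pics/scz2.png

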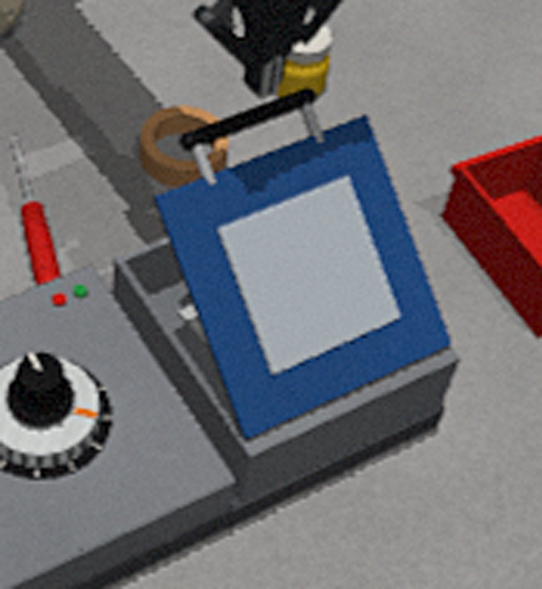

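Run:
```python
from h import *
s=lambda x,y:(260+x/3.1-.35,150+y/3.1-.35)
for w,p in [((177,230),(188,143)),((386,231),(310,98))]: print(tri([ray("wrist",*w),ray("scene",*s(*p))]))
```

```text
(array([0.5385949 , 0.06649322, 0.26138908]), [np.float64(0.0020967780885581874), np.float64(0.002096778088558268)])
(array([0.52251674, 0.18205413, 0.25694766]), [np.float64(0.00019634211230297542), np.float64(0.0001963421123030147)])
```

```bash
python3 -m handwheel '[[0,-0.001,-0.02,0,0,0],[0,0,-0.014,0,0,0],[-0.006,-0.001,-0.014,0,0,0],[-0.006,-0.001,-0.014,0,0,0],[-0.005,-0.001,-0.014,0,0,0]]';  python3 -m handwheel '[[-0.004,0,-0.014,0,0,0],[-0.004,0,-0.014,0,0,0],[-0.003,0,-0.014,0,0,0],[-0.003,0,-0.014,0,0,0],[-0.002,0,-0.014,0,0,0]]'
```

```text
clock: 3.85
tool_pos: [0.517, 0.1228, 0.2193]
tool_rot: [0.018, 0.655, 0.755, 0.009]
contact_force: [0.4, 0.7, 2.0]
finger_gap: -0.0001
clock: 4.35
tool_pos: [0.4994, 0.1225, 0.1462]
tool_rot: [0.019, 0.655, 0.755, 0.01]
contact_force: [-5.5, -3.3, 2.5]
finger_gap: 0.0008
```

Run:
```python
from h import *
for n in ["scene","wrist"]: cv2.imwrite(f"pics/{n}3.png",cv2.cvtColor(grab_frame(n),cv2.COLOR_RGB2BGR))
s=cv2.imread("pics/scene3.png")
cv2.imwrite("pics/scz3.png",cv2.resize(s[150:340,260:435],None,fx=3.1,fy=3.1,interpolation=cv2.INTER_CUBIC))
```

```text
(no output)
```

View pics/wrist3.png

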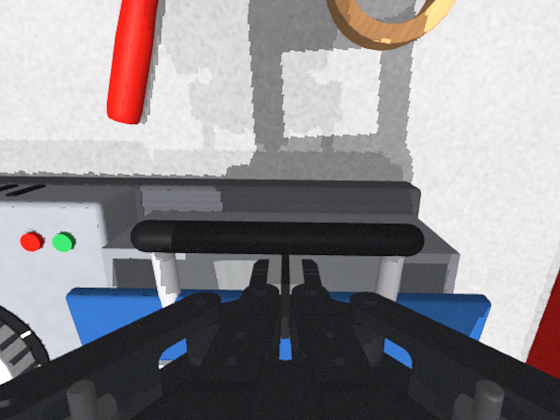

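View pics/scz3.png

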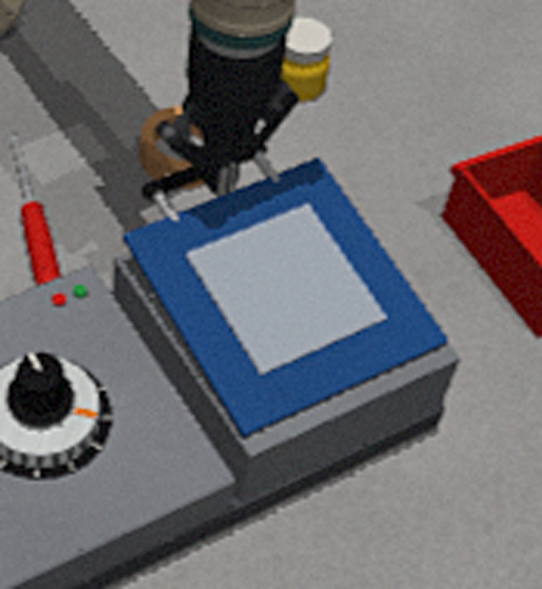

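The tip slipped behind the rod, into the gap between rod and lid. I'll back it out upward, find the rod again and push on its top.

```bash
python3 -m handwheel '[[0.003,0,0.02,0,0,0],[0,0,0.025,0,0,0],[0,0,0.025,0,0,0],[0,0,0.01,0,0,0],[0,0,0,0,0,0]]'
python3 - <<'E'
from h import *
for n in ["scene","wrist"]: cv2.imwrite(f"pics/{n}4.png",cv2.cvtColor(grab_frame(n),cv2.COLOR_RGB2BGR))
s=cv2.imread("pics/scene4.png")
cv2.imwrite("pics/scz4.png",cv2.resize(s[150:340,260:435],None,fx=3.1,fy=3.1,interpolation=cv2.INTER_CUBIC))
E
```

```text
clock: 4.95
tool_pos: [0.5016, 0.1227, 0.2276]
tool_rot: [0.017, 0.655, 0.755, 0.009]
contact_force: [-0.1, -0.8, -0.2]
finger_gap: -0.0002
```

View pics/wrist4.png

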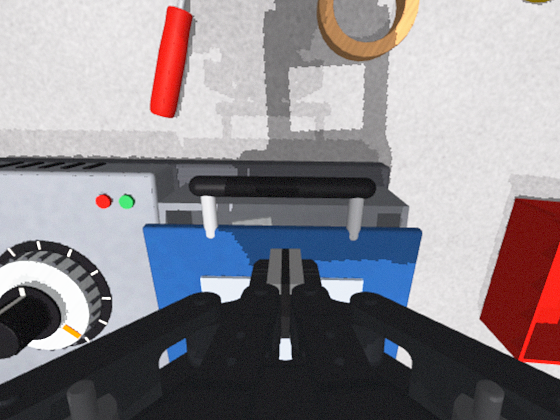

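View pics/scz4.png

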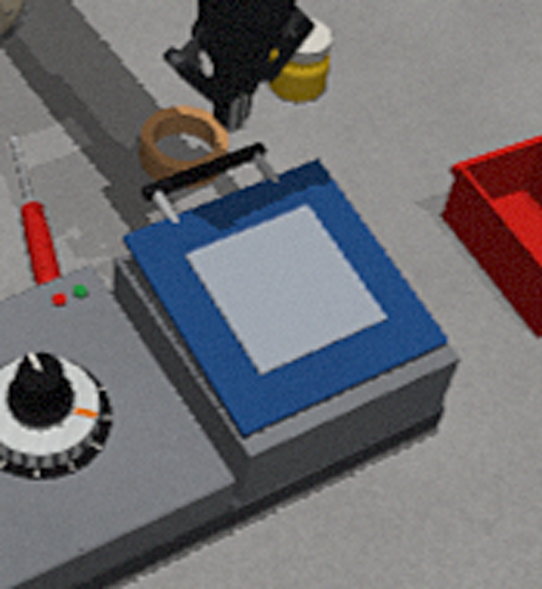

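Run:
```python
from h import *
s=lambda x,y:(260+x/3.1-.35,150+y/3.1-.35)
for w,p in [((195,186),(150,192)),((371,187),(264,150))]: print(tri([ray("wrist",*w),ray("scene",*s(*p))]))
```

```text
(array([0.48869534, 0.0613293 , 0.15352993]), [np.float64(0.0024267707574417243), np.float64(0.0024267707574416523)])
(array([0.47314316, 0.17701935, 0.14796157]), [np.float64(0.001781864200346821), np.float64(0.0017818642003468417)])
```

```bash
python3 -m handwheel '[[-0.022,-0.003,-0.005,0,0,0],[-0.001,0,-0.025,0,0,0],[0,0,-0.025,0,0,0],[0,0,-0.02,0,0,0],[0,0,-0.012,0,0,0]]';  python3 -m handwheel '[[-0.001,0,-0.010,0,0,0],[0,0,-0.008,0,0,0],[0,0,-0.006,0,0,0],[0,0,-0.005,0,0,0],[0,0,-0.004,0,0,0]]'
```

```text
clock: 5.55
tool_pos: [0.475, 0.1191, 0.131]
tool_rot: [0.015, 0.655, 0.755, 0.006]
contact_force: [-0.8, 0.1, 1.6]
finger_gap: 0.0
clock: 6.05
tool_pos: [0.4748, 0.1192, 0.1253]
tool_rot: [0.018, 0.655, 0.755, 0.008]
contact_force: [-14.9, -2.5, 23.7]
finger_gap: 0.0002
```

```bash
python3 -m handwheel '[[0,0,0.03,0,0,0],[0,0,0.04,0,0,0],[0.01,-0.03,0.04,0,0,0],[0.02,-0.04,0.03,0,0,-0.1],[0.03,-0.04,0.02,0,0,-0.1]]'; python3 -m handwheel '[[0.02,-0.04,0,0,0,-0.1],[0.015,-0.03,0,0,0,-0.1],[0,0,0,0,0,-0.1],[0,0,0,0,0,0],[0,0,0,0,0,0]]' 0;python3 - <<'E'
from h import *
for n in ["scene","wrist"]: cv2.imwrite(f"pics/{n}5.png",cv2.cvtColor(grab_frame(n),cv2.COLOR_RGB2BGR))
s=cv2.imread("pics/scene5.png")
cv2.imwrite("pics/scz5.png",cv2.resize(s[170:360,210:415],None,fx=3.1,fy=3.1,interpolation=cv2.INTER_CUBIC))
E
```

```text
clock: 6.55
tool_pos: [0.5281, 0.0155, 0.2847]
tool_rot: [0.017, 0.726, 0.687, 0.006]
contact_force: [0.2, 0.5, 0.0]
finger_gap: -0.0001
clock: 7.05
tool_pos: [0.5673, -0.0628, 0.2857]
tool_rot: [0.02, 0.826, 0.564, 0.004]
contact_force: [-0.3, 0.0, 0.1]
finger_gap: 0.0721
```

View pics/wrist5.png

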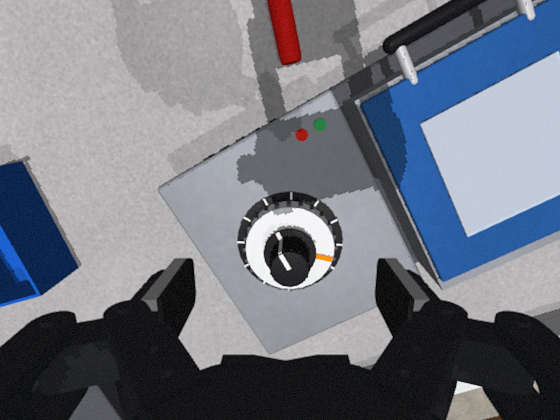

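View pics/scz5.png

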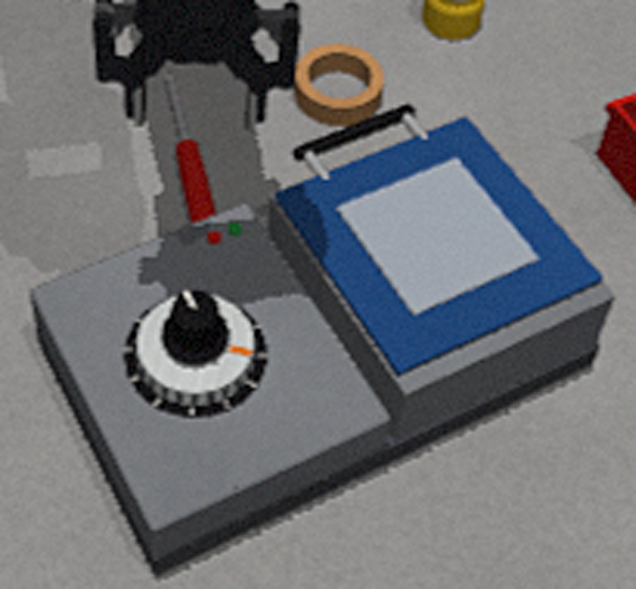

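```bash
cat >> h.py <<'E'
from scipy.spatial.transform import Rotation as Ro
def level(ang=None):
    o=readout.get_obs(); q=o["tool_rot"]; R=Ro.from_quat([q[1],q[2],q[3],q[0]])
    x,z=R.apply([1,0,0]),R.apply([0,0,1]); a=np.arctan2(x[1],x[0])
    w=np.cross(z,[0,0,-1.]); print("jaw ang",a.round(4),"levelling rotvec",w.round(4),"tcp",o["tool_pos"].round(4),"q6",o["joint_pos"][5].round(3),"F",o["contact_force"].round(1))
E
python3 - <<'E'
from h import *
level()
k=cv2.imread("pics/wrist5.png"); cv2.imwrite("pics/wk5.png",cv2.resize(k[180:310,220:360],None,fx=4.5,fy=4.5,interpolation=cv2.INTER_CUBIC))
s=lambda x,y:(210+x/3.1-.35,170+y/3.1-.35)
print("rod end",tri([ray("wrist",391,47),ray("scene",*s(302,153))]))
print("rod end + far scene at z .12", onz("scene",*s(302,153),.12),onz("scene",*s(411,109),.12),onz("scene",*s(411,109),.13))
print("deckc",onz("wrist",442,287,.118),onz("scene",*s(400,372),.118))
E
```

```text
jaw ang 1.1981 levelling rotvec [0.0291 0.0293 0.    ] tcp [ 0.5671 -0.0623  0.286 ] q6 -1.366 F [-0.9  0.6  0.2]
rod end (array([0.48717889, 0.06239062, 0.11981862]), [np.float64(0.0013150874564956897), np.float64(0.0013150874564956633)])
rod end + far scene at z .12 [0.48711905 0.06371998 0.12      ] [0.47136125 0.17552509 0.12      ] [0.4793025  0.17055874 0.13      ]
deckc [0.72525797 0.0481159  0.118     ] [0.71567822 0.05247919 0.118     ]
```

View pics/wk5.png

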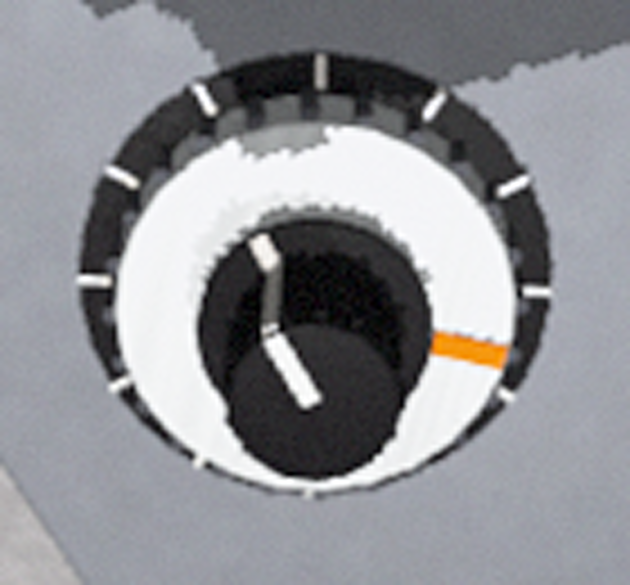

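Run:
```python
from h import *
s=lambda x,y:(210+x/3.1-.35,170+y/3.1-.35)
k=lambda x,y:(270+x/10-.45,126+y/10-.45)
w=lambda x,y:(220+x/4.5-.4,180+y/4.5-.4)
print("top dial",onz("top",*k(308,288),.1105).round(4)); print("wrist dial",onz("wrist",*w(317,306),.1105).round(4))
for n,p in (("top",k(316,242)),("scene",s(193,300)),("wrist",w(316,400))):
  print(n,[onz(n,*p,z)[:2].round(4) for z in (.150,.155,.16,.165)])
C=cam("wrist")
# fit dial top rim size check
for z in (.105,.1105,.115): a,b=onz("wrist",*w(118,306),z),onz("wrist",*w(516,306),z); print(z,np.linalg.norm(a-b))
# mark & pointer angles
c=onz("wrist",*w(317,306),.1105); m1=onz("wrist",*w(434,341),.1105); m2=onz("wrist",*w(504,357),.1105)
pz=.1215; p=onz("wrist",*w(262,243),pz)
print(m1,m2,p, np.linalg.norm(m1-c),np.linalg.norm(m2-c))
```

```text
top dial [ 0.6324 -0.0871  0.1105]
wrist dial [ 0.6303 -0.0847  0.1105]
top [array([ 0.6348, -0.0859]), array([ 0.6335, -0.0855]), array([ 0.6323, -0.0851]), array([ 0.631 , -0.0847])]
scene [array([ 0.6207, -0.0824]), array([ 0.6239, -0.0835]), array([ 0.6272, -0.0846]), array([ 0.6304, -0.0856])]
wrist [array([ 0.6336, -0.0861]), array([ 0.6313, -0.0852]), array([ 0.6289, -0.0843]), array([ 0.6265, -0.0834])]
0.105 0.09294812831787583
0.1105 0.09135548364689669
0.115 0.09005241073427743
[ 0.64811962 -0.06257594  0.1105    ] [ 0.6577195  -0.04882524  0.1105    ] [ 0.60755487 -0.08877611  0.1215    ] 0.028392477475586615 0.045136503167325724
```

Rod height is 0.120, which matches a shut lid. The knob axis is near (0.631, -0.0855), its top is at about 0.157, and the turn needed is about 2.33 rad. I'll move above the knob and level the tool.

```bash
python3 -m handwheel '[[0.03,-0.01,-0.01,0.015,0.015,0],[0.03,-0.01,-0.02,0.014,0.014,0],[0.004,-0.003,-0.02,0,0,0],[0,0,-0.02,0,0,0],[0,0,0,0,0,0]]' 0
python3 - <<'E'
from h import *
level()
for n in ["wrist"]: cv2.imwrite(f"pics/{n}6.png",cv2.cvtColor(grab_frame(n),cv2.COLOR_RGB2BGR))
print(proj("wrist",[[.631,-.0855,.157],[.631,-.0855,.1105]]))
E
```

```text
clock: 7.65
tool_pos: [0.6324, -0.0816, 0.2135]
tool_rot: [-0.001, 0.822, 0.57, 0.0]
contact_force: [0.5, -0.4, -0.6]
finger_gap: 0.0853
jaw ang 1.2125 levelling rotvec [-0.0018 -0.0003 -0.    ] tcp [ 0.6324 -0.0816  0.2135] q6 -1.399 F [ 0.5 -0.4 -0.6]
[[278.69526412 226.79612732]
 [279.59990934 208.27249642]]
```

View pics/wrist6.png

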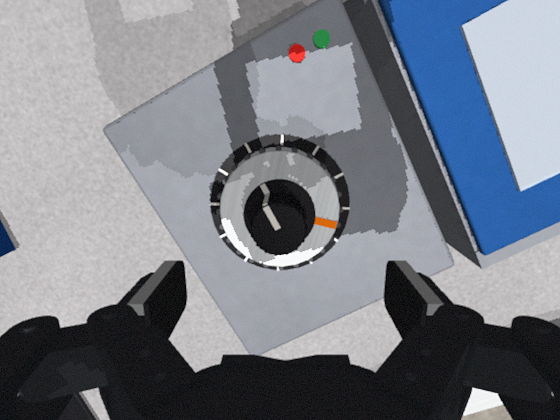

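```bash
python3 -m handwheel '[[-0.001,-0.003,-0.02,0,0,0],[0,0,-0.02,0,0,0],[0,0,-0.02,0,0,0],[0,0,-0.015,0,0,0],[0,0,0,0,0,0]]' 0
python3 - <<'E'
from h import *
level()
for n in ["wrist","scene"]: cv2.imwrite(f"pics/{n}7.png",cv2.cvtColor(grab_frame(n),cv2.COLOR_RGB2BGR))
s=cv2.imread("pics/scene7.png")
cv2.imwrite("pics/scz7.png",cv2.resize(s[170:360,210:415],None,fx=3.1,fy=3.1,interpolation=cv2.INTER_CUBIC))
print(proj("wrist",[[.631,-.0855,.157],[.631,-.0855,.1105]]))
E
```

```text
clock: 8.2
tool_pos: [0.634, -0.0826, 0.1496]
tool_rot: [0.006, 0.82, 0.573, 0.007]
contact_force: [0.0, 0.4, -0.5]
finger_gap: 0.0853
jaw ang 1.2195 levelling rotvec [0.0014 0.0179 0.    ] tcp [ 0.634  -0.0826  0.1496] q6 -1.408 F [ 0.   0.4 -0.5]
[[277.43409076 265.41358401]
 [278.6521133  230.59300891]]
```

View pics/wrist7.png

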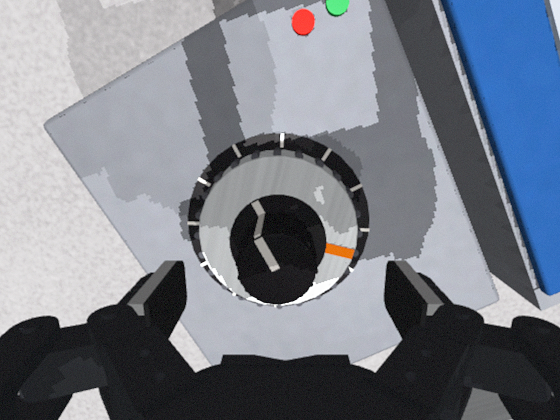

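View pics/scz7.png

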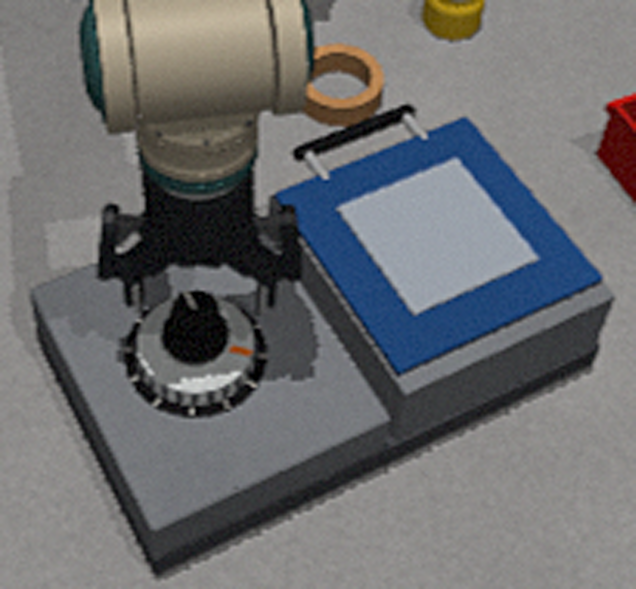

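```bash
python3 -m handwheel '[[-0.003,-0.003,-0.006,0,0.012,0],[-0.001,0,-0.01,0,0.006,0],[0,0,-0.008,0,0,0],[0,0,0,0,0,0],[0,0,0,0,0,0]]' 0
python3 - <<'E'
from h import *
level()
for n in ["wrist"]: cv2.imwrite(f"pics/{n}8.png",cv2.cvtColor(grab_frame(n),cv2.COLOR_RGB2BGR))
E
```

```text
clock: 8.8
tool_pos: [0.6319, -0.0864, 0.1297]
tool_rot: [0.003, 0.82, 0.573, 0.002]
contact_force: [0.0, 0.5, -0.6]
finger_gap: 0.0853
jaw ang 1.2194 levelling rotvec [0.0032 0.0072 0.    ] tcp [ 0.6319 -0.0864  0.1297] q6 -1.412 F [ 0.   0.5 -0.6]
```

View pics/wrist8.png

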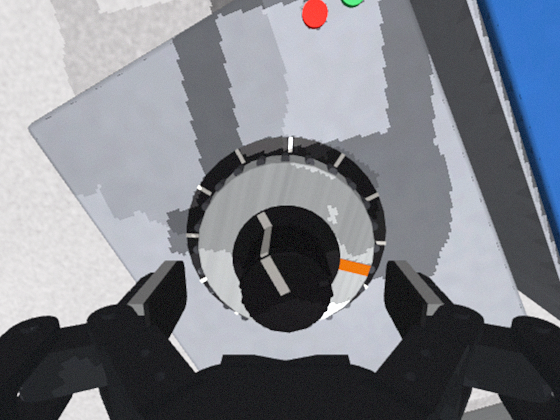

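```bash
python3 -m handwheel '[[-0.001,0.001,-0.001,0,0,0],[0,0,0,0,0,0],[0,0,0,0,0,0],[0,0,0,0,0,0],[0,0,0,0,0,0]]' 255
python3 - <<'E'
from h import *
level();print(readout.get_obs()["finger_gap"])
for n in ["wrist"]: cv2.imwrite(f"pics/{n}9.png",cv2.cvtColor(grab_frame(n),cv2.COLOR_RGB2BGR))
E
```

```text
clock: 9.35
tool_pos: [0.631, -0.0855, 0.1295]
tool_rot: [0.004, 0.82, 0.573, 0.002]
contact_force: [-1.7, 0.6, -1.7]
finger_gap: 0.0342
jaw ang 1.2194 levelling rotvec [0.0037 0.008  0.    ] tcp [ 0.631  -0.0855  0.1295] q6 -1.411 F [-1.7  0.6 -1.7]
0.034236024267688354
```

View pics/wrist9.png

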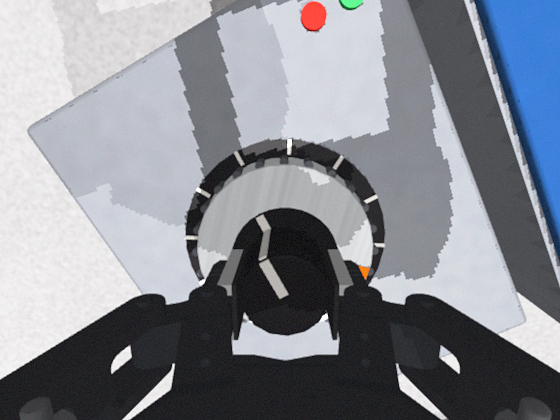

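The knob is gripped, with a gap of 34 mm and low forces. Next I push it down.

```bash
python3 -m handwheel '[[0,0,-0.003,0,0,0],[0,0,-0.003,0,0,0],[0,0,-0.002,0,0,0],[0,0,-0.002,0,0,0],[0,0,-0.001,0,0,0]]'
python3 - <<'E'
from h import *
level();
E
```

```text
clock: 9.9
tool_pos: [0.6313, -0.0855, 0.1236]
tool_rot: [0.005, 0.82, 0.573, 0.003]
contact_force: [-5.1, 0.8, 6.3]
finger_gap: 0.0342
jaw ang 1.2195 levelling rotvec [0.0045 0.0112 0.    ] tcp [ 0.6313 -0.0855  0.1236] q6 -1.411 F [-5.1  0.8  6.3]
```

```bash
python3 -m handwheel '[[0,0,-0.001,0,0,-0.06],[0,0,-0.001,0,0,-0.08],[0,0,-0.001,0,0,-0.08],[0,0,-0.001,0,0,-0.08],[0,0,-0.001,0,0,-0.08]]'
python3 - <<'E'
from h import *
level();print(readout.get_obs()["torque"].round(2))
for n in ["wrist"]: cv2.imwrite(f"pics/{n}10.png",cv2.cvtColor(grab_frame(n),cv2.COLOR_RGB2BGR))
E
```

```text
clock: 10.4
tool_pos: [0.6313, -0.0855, 0.124]
tool_rot: [0.007, 0.916, 0.402, 0.003]
contact_force: [-4.1, 0.3, 6.9]
finger_gap: 0.0342
jaw ang 0.8265 levelling rotvec [0.0096 0.0111 0.    ] tcp [ 0.6313 -0.0855  0.124 ] q6 -1.015 F [-4.1  0.3  6.9]
[0.09 0.76 0.05]
```

View pics/wrist10.png

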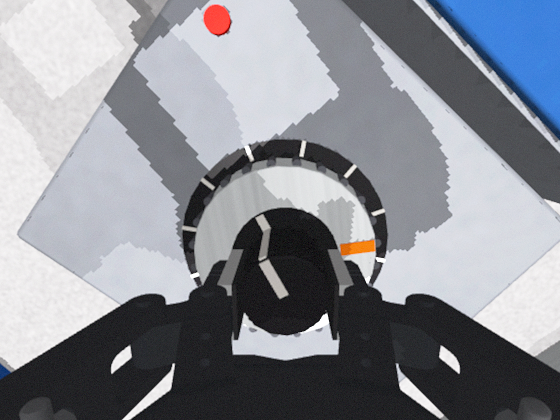

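The pointer is fixed relative to the gripper, so the knob is turning and has passed the catch. The dial is holding still. I'll keep turning.

```bash
python3 -m handwheel '[[0,0,-0.001,0,0,-0.1],[0,0,-0.001,0,0,-0.1],[0,0,-0.001,0,0,-0.1],[0,0,-0.001,0,0,-0.1],[0,0,-0.001,0,0,-0.1]]';python3 -m handwheel '[[0,0,-0.001,0,0,-0.1],[0,0,-0.001,0,0,-0.1],[0,0,-0.001,0,0,-0.1],[0,0,-0.001,0,0,-0.1],[0,0,-0.001,0,0,-0.1]]'
python3 - <<'E'
from h import *
level();print(readout.get_obs()["torque"].round(2))
E
```

```text
clock: 10.95
tool_pos: [0.6313, -0.0854, 0.1241]
tool_rot: [0.008, 0.988, 0.151, 0.002]
contact_force: [-3.4, 0.1, 7.0]
finger_gap: 0.0341
clock: 11.45
tool_pos: [0.6314, -0.0853, 0.1242]
tool_rot: [0.009, 0.994, -0.108, 0.002]
contact_force: [-4.9, 0.9, 6.7]
finger_gap: 0.0342
jaw ang -0.2173 levelling rotvec [0.0181 0.0013 0.    ] tcp [ 0.6314 -0.0853  0.1242] q6 0.034 F [-4.9  0.9  6.7]
[0.17 0.79 0.07]
```

```bash
python3 -m handwheel '[[0,0,0.001,0,0,-0.1],[0,0,0.001,0,0,-0.1],[0,0,0.001,0,0,-0.1],[0,0,0.001,0,0,-0.1],[0,0,0.001,0,0,-0.1]]';python3 -m handwheel '[[0,0,0.001,0,0,-0.1],[0,0,0,0,0,-0.1],[0,0,0,0,0,-0.05],[0,0,0,0,0,0],[0,0,0,0,0,0]]'
python3 - <<'E'
from h import *
level();print(readout.get_obs()["torque"].round(2))
for n in ["wrist","top","scene"]: cv2.imwrite(f"pics/{n}11.png",cv2.cvtColor(grab_frame(n),cv2.COLOR_RGB2BGR))
k=cv2.imread("pics/wrist11.png"); cv2.imwrite("pics/wk11.png",cv2.resize(k[130:350,170:400],None,fx=2.7,fy=2.7,interpolation=cv2.INTER_CUBIC))
E
```

```text
clock: 11.95
tool_pos: [0.6314, -0.0854, 0.1296]
tool_rot: [0.009, 0.933, -0.361, -0.0]
contact_force: [1.6, -1.5, -3.5]
finger_gap: 0.0344
clock: 12.45
tool_pos: [0.6317, -0.0855, 0.1295]
tool_rot: [0.009, 0.878, -0.479, -0.001]
contact_force: [-2.8, 0.3, 3.0]
finger_gap: 0.0341
jaw ang -0.9998 levelling rotvec [ 0.0143 -0.0111  0.    ] tcp [ 0.6317 -0.0855  0.1295] q6 0.815 F [-2.8  0.3  3. ]
[ 0.1   0.27 -0.07]
```

View pics/wk11.png

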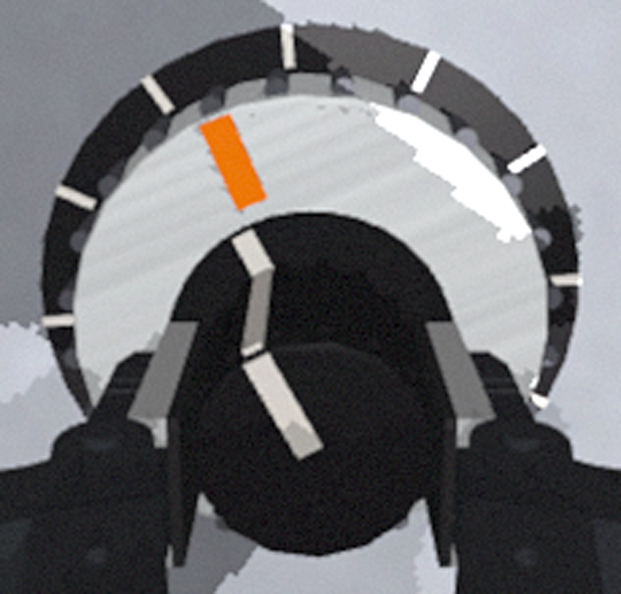

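Run:
```python
from h import *
w=lambda x,y:(170+x/2.7-.3,130+y/2.7-.3)
for zd in (.1105,.1095):
 for cx,cy in ((.631,-.0855),(.6317,-.0855),(.630,-.086),(.631,-.0845)):
  c=np.array([cx,cy]); out=[]
  for (p,z) in (((217,120),zd),((252,203),zd),((246,236),zd+.0105),((258,268),zd+.0105)):
    d=onz("wrist",*w(*p),z)[:2]-c; out.append((round(float(np.hypot(*d)),4),round(float(np.arctan2(d[1],d[0])),3)))
  print(zd,c,out)
```

```text
0.1105 [ 0.631  -0.0855] [(0.0441, 0.943), (0.0275, 0.945), (0.0247, 1.011), (0.0185, 1.049)]
0.1105 [ 0.6317 -0.0855] [(0.0437, 0.956), (0.0271, 0.965), (0.0244, 1.035), (0.0182, 1.082)]
0.1105 [ 0.63  -0.086] [(0.0451, 0.932), (0.0285, 0.926), (0.0257, 0.988), (0.0195, 1.017)]
0.1105 [ 0.631  -0.0845] [(0.0433, 0.93), (0.0267, 0.923), (0.0239, 0.988), (0.0177, 1.021)]
0.1095 [ 0.631  -0.0855] [(0.044, 0.947), (0.0272, 0.95), (0.0245, 1.018), (0.0182, 1.06)]
0.1095 [ 0.6317 -0.0855] [(0.0436, 0.96), (0.0268, 0.971), (0.0241, 1.043), (0.0179, 1.095)]
0.1095 [ 0.63  -0.086] [(0.045, 0.935), (0.0282, 0.932), (0.0254, 0.995), (0.0192, 1.028)]
0.1095 [ 0.631  -0.0845] [(0.0432, 0.933), (0.0264, 0.928), (0.0236, 0.996), (0.0174, 1.032)]
```

```bash
python3 -m handwheel '[[0,0,0,0,0,-0.04],[0,0,0,0,0,-0.035],[0,0,0,0,0,0],[0,0,0,0,0,0],[0,0,0,0,0,0]]'
python3 - <<'E'
from h import *
level();print(readout.get_obs()["torque"].round(2))
for n in ["wrist"]: cv2.imwrite(f"pics/{n}12.png",cv2.cvtColor(grab_frame(n),cv2.COLOR_RGB2BGR))
k=cv2.imread("pics/wrist12.png"); cv2.imwrite("pics/wk12.png",cv2.resize(k[130:350,170:400],None,fx=2.7,fy=2.7,interpolation=cv2.INTER_CUBIC))
E
```

```text
clock: 13.1
tool_pos: [0.6317, -0.0855, 0.1295]
tool_rot: [0.009, 0.859, -0.511, -0.002]
contact_force: [-1.4, 1.0, 2.6]
finger_gap: 0.0341
jaw ang -1.0733 levelling rotvec [ 0.0136 -0.0119  0.    ] tcp [ 0.6317 -0.0855  0.1295] q6 0.888 F [-1.4  1.   2.6]
[ 0.09  0.3  -0.07]
```

View pics/wk12.png

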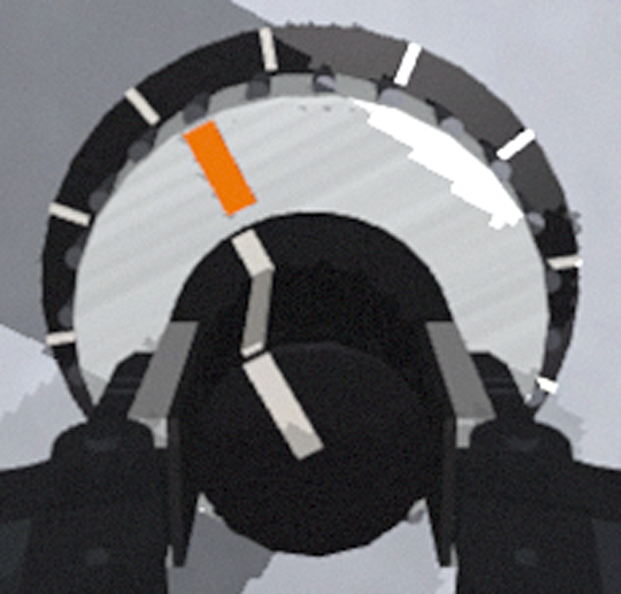

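Run:
```python
from h import *
w=lambda x,y:(170+x/2.7-.3,130+y/2.7-.3)
zd=.1105
for cx,cy in ((.631,-.0855),(.6317,-.0855),(.630,-.086),(.631,-.0845)):
  c=np.array([cx,cy]); out=[]
  for (p,z) in (((201,127),zd),((241,210),zd),((246,236),zd+.0105),((258,268),zd+.0105)):
    d=onz("wrist",*w(*p),z)[:2]-c; out.append((round(float(np.hypot(*d)),4),round(float(np.arctan2(d[1],d[0])),3)))
  print(zd,c,out)
c,R,t=cam("wrist"); print("cam centre",-R.T@t,"axis",R[2])
```

```text
0.1105 [ 0.631  -0.0855] [(0.0442, 0.942), (0.0271, 0.96), (0.0248, 0.937), (0.0186, 0.975)]
0.1105 [ 0.6317 -0.0855] [(0.0438, 0.955), (0.0267, 0.981), (0.0244, 0.96), (0.0182, 1.007)]
0.1105 [ 0.63  -0.086] [(0.0452, 0.931), (0.0281, 0.941), (0.0258, 0.917), (0.0196, 0.947)]
0.1105 [ 0.631  -0.0845] [(0.0434, 0.929), (0.0263, 0.938), (0.024, 0.912), (0.0178, 0.943)]
cam centre [ 0.69105573 -0.05293392  0.27093519] axis [-0.23882752 -0.13592535 -0.9615018 ]
```

The estimates agree to within about 0.03 rad. I'll release, lift, and measure from directly above.

```bash
python3 -m handwheel '[[0,0,0,0,0,0],[0,0,0,0,0,0],[0,0,0,0,0,0],[0,0,0,0,0,0],[0,0,0,0,0,0]]' 0; python3 -m handwheel '[[0,0,0.015,0,0,0],[0,0,0.02,0,0,0],[0,0,0.02,0,0,0],[-0.01,-0.005,0.02,0,0,0],[-0.02,-0.01,0.01,0,0,0]]';python3 -m handwheel '[[-0.02,-0.015,0,0,0,0],[-0.015,-0.005,0,0,0,0],[0,0,0,0,0,0],[0,0,0,0,0,0],[0,0,0,0,0,0]]'
python3 - <<'E'
from h import *
level()
C=cam("wrist"); np.savez("c13.npz",R=C[1],t=C[2])
for n in ["wrist"]: cv2.imwrite(f"pics/{n}13.png",cv2.cvtColor(grab_frame(n),cv2.COLOR_RGB2BGR))
p=proj("wrist",[.631,-.0855,.13])[0];print(p,-C[1].T@C[2]); u,v=p.astype(int)
k=cv2.imread("pics/wrist13.png"); u0,v0=max(u-70,0),max(v-65,0);print(u0,v0)
cv2.imwrite("pics/wk13.png",cv2.resize(k[v0:v0+130,u0:u0+140],None,fx=4.5,fy=4.5,interpolation=cv2.INTER_CUBIC))
E
```

```text
clock: 13.65
tool_pos: [0.6317, -0.0853, 0.128]
tool_rot: [0.009, 0.86, -0.511, -0.002]
contact_force: [-0.4, 1.2, -0.6]
finger_gap: 0.0855
clock: 14.15
tool_pos: [0.6013, -0.0993, 0.218]
tool_rot: [0.009, 0.86, -0.51, -0.003]
contact_force: [0.2, -0.1, -0.8]
finger_gap: 0.085
clock: 14.65
tool_pos: [0.5662, -0.1208, 0.2277]
tool_rot: [0.007, 0.86, -0.51, 0.004]
contact_force: [0.2, 0.5, 0.2]
finger_gap: 0.0856
jaw ang -1.0706 levelling rotvec [ 0.0163 -0.0014  0.    ] tcp [ 0.5662 -0.1208  0.2277] q6 0.802 F [0.2 0.5 0.2]
[282.476355   108.38303658] [ 0.62399245 -0.08777258  0.36965475]
212 43
```

View pics/wk13.png

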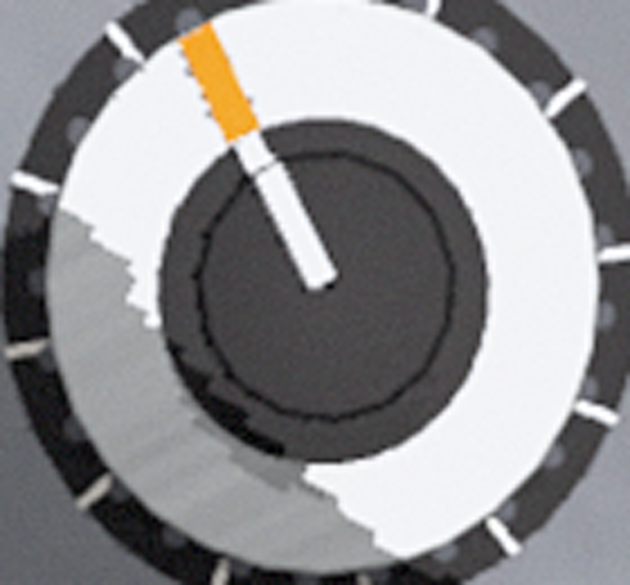

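View pics/wrist13.png

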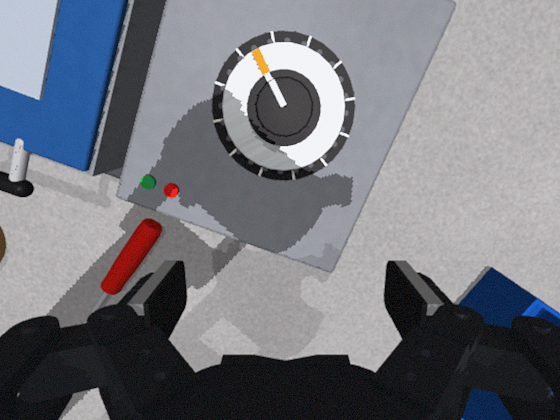

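```bash
cat > meas.py <<'E'
from h import *
import sys
def meas(png,C,zd=.1105,up=0.0):
    im=cv2.imread(png).astype(int); b,g,r=im[...,0],im[...,1],im[...,2]
    zs=zd+.0105-up; zt=zs+.034
    org=(r>200)&(g>110)&(g<210)&(b<120)
    c0=np.array([.631,-.0855])
    H,W=r.shape; 
    def pts(mask,z):
        v,u=np.nonzero(mask); return np.array([onz("wrist",a,bb,z,C)[:2] for a,bb in zip(u,v)])
    uv=proj("wrist",[.631,-.0855,zd],C)[0]
    V,U=np.mgrid[:H,:W]; near=np.hypot(U-uv[0],V-uv[1])<60
    M=pts(org&near,zd)
    # centre: dark disc of knob top/skirt -> contour circle fit, at skirt level
    dark=((r+g+b)<330)&near&(np.hypot(U-uv[0],V-uv[1])<45)
    return M,uv,dark,zs,zt
E
python3 - <<'E'
from meas import *
d=np.load("c13.npz");C=(camera_info("wrist"),d["R"],d["t"])
M,uv,dark,zs,zt=meas("pics/wrist13.png",C)
def line(P):
    c=P.mean(0);u,s,vt=np.linalg.svd(P-c);a=np.arctan2(vt[0][1],vt[0][0]);return c,a,s
c,a,s=line(M);print("mark n",len(M),"centroid",c,"dir",a, "rad from axis", [ (round(float(np.arctan2(*(c-np.array(k))[::-1])),4), round(float(np.hypot(*(c-np.array(k)))),4)) for k in((.631,-.0855),(.630,-.085),(.632,-.086))])
w=lambda x,y:(212+x/4.5-.4,43+y/4.5-.4)
# circles
f=lambda pts,z:np.array([onz("wrist",*w(*p),z,C)[:2] for p in pts])
def circ(P):
    A=np.c_[2*P,np.ones(len(P))];s=np.linalg.lstsq(A,(P**2).sum(1),rcond=None)[0];return s[:2],np.sqrt(s[2]+s[:2]@s[:2])
print("skirt",circ(f([(160,290),(488,290),(324,118),(324,462)],zs)))
print("knobtop",circ(f([(202,286),(452,286),(327,155),(327,417)],zt)))
print("face",circ(f([(48,260),(600,290),(330,0),(340,572)],zd:=.1105)))
P=f([(239,147),(256,172)],zs);T=f([(267,170),(320,284)],zt);Mk=f([(197,30),(242,134)],.1105)
for n,Q in(("skirt",P),("top",T),("mark",Mk)): print(n,"dir",np.arctan2(*(Q[0]-Q[1])[::-1]),Q)
E
```

```text
mark n 152 centroid [ 0.65136594 -0.05718762] dir -2.166674937222176 rad from axis [(0.9472, 0.0349), (0.9157, 0.0351), (0.979, 0.0347)]
skirt (array([ 0.63173124, -0.08618359]), np.float64(0.02616725056776035))
knobtop (array([ 0.63157231, -0.08636518]), np.float64(0.01718923705089987))
face (array([ 0.63134594, -0.0864782 ]), np.float64(0.04569805862207399))
skirt dir 1.119927102598605 [[ 0.64468357 -0.06403593]
 [ 0.64273883 -0.06805293]]
top dir 0.9522751928662454 [[ 0.64111042 -0.07193022]
 [ 0.63167024 -0.08519489]]
mark dir 0.9225736588091573 [[ 0.6576848  -0.04913255]
 [ 0.64752419 -0.0625476 ]]
```

```bash
cat > m2.py <<'E'
from h import *
def run(png,C,ax,zd=.1105):
    im=cv2.imread(png); im=cv2.resize(im,None,fx=4,fy=4,interpolation=cv2.INTER_CUBIC).astype(int); b,g,r=im[...,0],im[...,1],im[...,2]
    V,U=np.mgrid[:r.shape[0],:r.shape[1]]; u=(U+.5)/4-.5; v=(V+.5)/4-.5
    c,R,t=C
    def lift(z):
        d=np.stack([(u-c["cx"])/c["fx"],(v-c["cy"])/c["fy"],np.ones_like(u)],-1)@R; o=-R.T@t
        return (o+d*((z-o[2])/d[...,2])[...,None])[...,:2]
    zs=zd+.0105; zt=zs+.034
    res={}
    for n,z,mask,r0,r1 in (("mark",zd,(r-b>70)&(r>120),.026,.047),("skirt",zs,(r+g+b>420)&(r-b<60),.0200,.0258),("top",zt,(r+g+b>420)&(r-b<60),0,.0172)):
        X=lift(z)-ax; rad=np.hypot(X[...,0],X[...,1]); an=np.arctan2(X[...,1],X[...,0]); m=mask&(rad>r0)&(rad<r1)&((abs(an-.95)<.4)|(rad<.004))
        P=X[m]; cc=P.mean(0); vt=np.linalg.svd(P-cc,full_matrices=False)[2][0]; vt*=np.sign(vt@cc)
        res[n]=(len(P),"radial %.4f"%np.arctan2(cc[1],cc[0]),"dir %.4f"%np.arctan2(vt[1],vt[0]),"r %.4f"%np.hypot(*cc)); print(n,res[n])
if __name__=="__main__":
    d=np.load("c13.npz");C=(camera_info("wrist"),d["R"],d["t"])
    for ax in ((.6316,-.0864),(.6313,-.0862)): print(ax);run("pics/wrist13.png",C,np.array(ax))
E
python3 m2.py
```

```text
(0.6316, -0.0864)
mark (3455, 'radial 0.9734', 'dir 0.9630', 'r 0.0371')
skirt (955, 'radial 0.9695', 'dir 1.4377', 'r 0.0228')
top (3181, 'radial 0.9937', 'dir 0.9840', 'r 0.0092')
(0.6313, -0.0862)
mark (3455, 'radial 0.9637', 'dir 0.9630', 'r 0.0371')
skirt (958, 'radial 0.9535', 'dir 1.4476', 'r 0.0228')
top (3199, 'radial 0.9583', 'dir 0.9768', 'r 0.0092')
```

Run:
```python
from h import *
d=np.load("c13.npz");C=(camera_info("wrist"),d["R"],d["t"])
im=cv2.imread("pics/wrist13.png"); ims=[]
th=.968; ex=np.array([np.cos(th),np.sin(th)]); ey=np.array([-ex[1],ex[0]])
for z in (.1105,.121,.155):
    S=10000; N=500
    X,Y=np.meshgrid((np.arange(N)-20)/S,(np.arange(260)-130)/S)
    P=np.array([.6315,-.0863])+X[...,None]*ex-Y[...,None]*ey
    q=proj("w",np.c_[P.reshape(-1,2),np.full(P[...,0].size,z)],C).reshape(260,N,2).astype(np.float32)
    o=cv2.remap(im,q[...,0],q[...,1],cv2.INTER_CUBIC); cv2.line(o,(0,130),(N,130),(0,0,255),1); ims.append(o[40:220])
cv2.imwrite("pics/rect13.png",np.vstack(ims))
```

```text
(no output)
```

View pics/rect13.png

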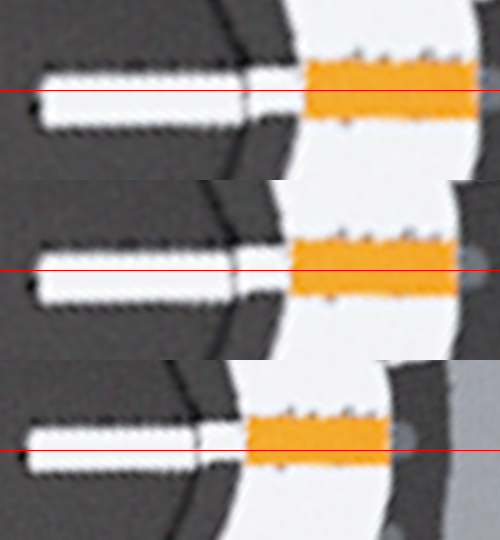

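```bash
python3 -m handwheel '[[0.004,0.001,-0.02,0.01,0,0],[0.004,0,-0.02,0.006,0,0],[0,0,-0.015,0,0,0],[0,0,0,0,0,0],[0,0,0,0,0,0]]'
python3 - <<'E'
from h import *
from m2 import run
level()
C=cam("wrist"); np.savez("c14.npz",R=C[1],t=C[2])
im=cv2.cvtColor(grab_frame("wrist"),cv2.COLOR_RGB2BGR); cv2.imwrite("pics/wrist14.png",im); print(-C[1].T@C[2])
for n in ("top","scene"): cv2.imwrite(f"pics/{n}14.png",cv2.cvtColor(grab_frame(n),cv2.COLOR_RGB2BGR))
for ax in ((.6316,-.0864),(.6310,-.0860)): print(ax);run("pics/wrist14.png",C,np.array(ax))
u,v=proj("w",[.6315,-.0863,.13],C)[0].astype(int); u0,v0=u-100,max(v-90,0); print(u0,v0)
cv2.imwrite("pics/wk14.png",cv2.resize(im[v0:v0+185,u0:u0+200],None,fx=3.2,fy=3.2,interpolation=cv2.INTER_CUBIC))
E
```

```text
clock: 15.2
tool_pos: [0.5763, -0.1181, 0.1707]
tool_rot: [0.0, 0.861, -0.509, -0.001]
contact_force: [0.4, -0.9, 0.6]
finger_gap: 0.0856
jaw ang -1.0678 levelling rotvec [-0.0003 -0.0014 -0.    ] tcp [ 0.5763 -0.1181  0.1707] q6 0.803 F [ 0.4 -0.9  0.6]
[ 0.63401133 -0.08724975  0.31318425]
(0.6316, -0.0864)
mark (5608, 'radial 0.9748', 'dir 0.9666', 'r 0.0370')
skirt (1587, 'radial 0.9962', 'dir 0.6165', 'r 0.0228')
top (5733, 'radial 1.0025', 'dir 0.9850', 'r 0.0091')
(0.631, -0.086)
mark (5608, 'radial 0.9554', 'dir 0.9666', 'r 0.0370')
skirt (1584, 'radial 0.9641', 'dir 0.6596', 'r 0.0228')
top (5754, 'radial 0.9316', 'dir 0.9701', 'r 0.0091')
181 35
```

View pics/wk14.png

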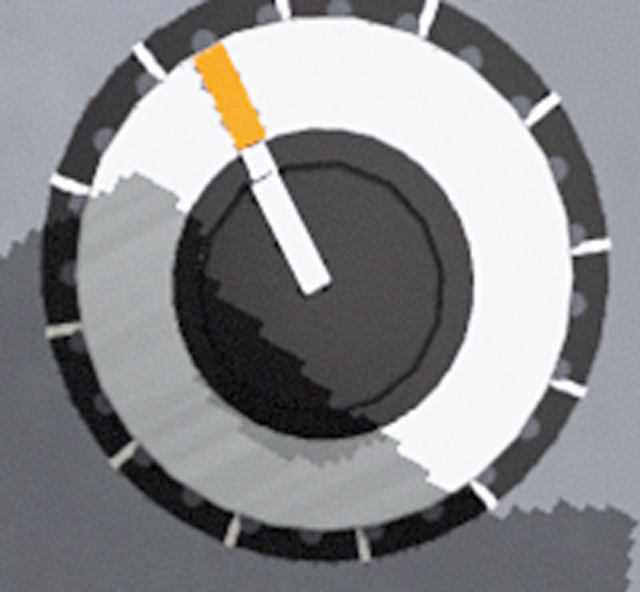

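View pics/scene14.png

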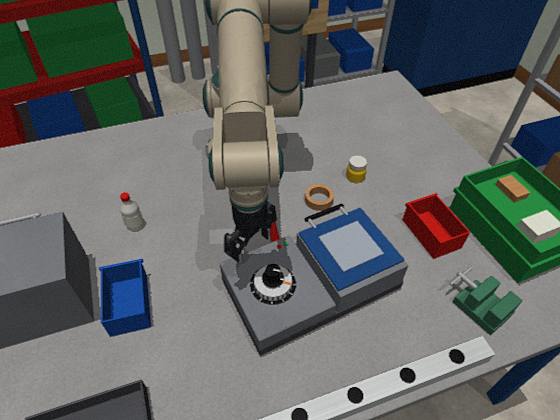

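View pics/top14.png

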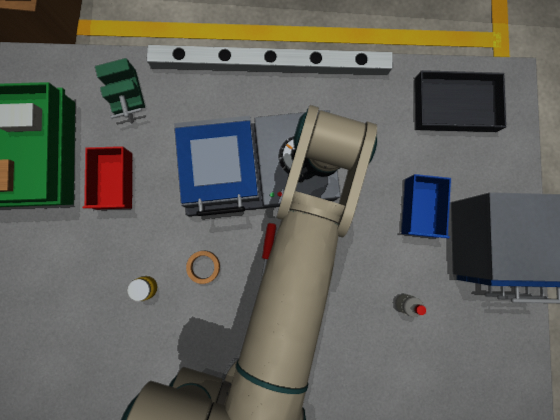

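Run:
```python
from h import *
d=np.load("c14.npz");c=camera_info("wrist");C=(c,d["R"],d["t"])
w=lambda x,y:(181+x/3.2-.35,35+y/3.2-.35)
w5=lambda x,y:(220+x/4.5-.4,180+y/4.5-.4)
# wrist5 pose: camera relative to tool is fixed -> from present
o=readout.get_obs()
def T(p,q): M=np.eye(4);M[:3,:3]=Ro.from_quat([q[1],q[2],q[3],q[0]]).as_matrix();M[:3,3]=p;return M
E=np.eye(4);E[:3,:3]=d["R"];E[:3,3]=d["t"]
X=E@T(o["tool_pos"],o["tool_rot"])
E5=X@np.linalg.inv(T([.5671,-.0623,.286],[.02,.826,.564,.004])); C5=(c,E5[:3,:3],E5[:3,3])
def ang(C,p,z,ax): q=onz("w",*p,z,C)[:2]-ax; return round(float(np.arctan2(q[1],q[0])),3),round(float(np.hypot(*q)),4)
a14=np.array([.6315,-.0863]); a5=np.array([.6306,-.0852])
print("now ", [ang(C,w(*p),.093,a14) for p in((151,61),(284,9),(70,184))], [ang(C,w(*p),.1105,a14) for p in ((211,50),(251,140))])
print("wr5 ", [ang(C5,w5(*p),.093,a5) for p in((536,292),(508,397),(513,185))], [ang(C5,w5(*p),.1105,a5) for p in ((504,357),(434,341))])
```

```text
now  [(1.172, 0.0535), (0.652, 0.0516), (1.697, 0.0539)] [(0.957, 0.0451), (0.972, 0.0289)]
wr5  [(1.154, 0.0534), (0.633, 0.0566), (1.687, 0.0528)] [(0.949, 0.0454), (0.941, 0.0287)]
```

Run:
```python
import cv2,numpy as np
t=cv2.imread("pics/top14.png"); s=cv2.imread("pics/scene14.png")
a=cv2.resize(t[110:225,165:270],None,fx=3.8,fy=3.8,interpolation=cv2.INTER_CUBIC); b=cv2.resize(s[195:305,290:415],None,fx=3.1,fy=3.1,interpolation=cv2.INTER_CUBIC)
h=max(a.shape[0],b.shape[0]); f=np.zeros((h,a.shape[1]+b.shape[1],3),np.uint8); f[:a.shape[0],:a.shape[1]]=a; f[:b.shape[0],a.shape[1]:]=b
cv2.imwrite("pics/lid14.png",f); print(a.shape,b.shape)
```

```text
(437, 399, 3) (341, 388, 3)
```

View pics/lid14.png

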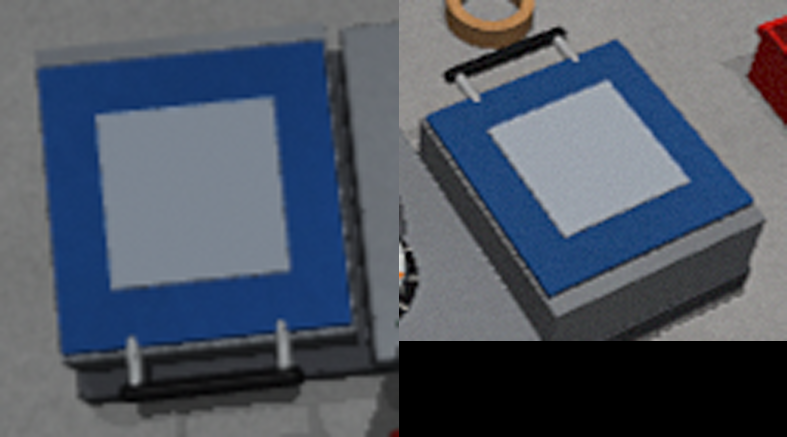

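Run:
```python
from h import *
t=lambda x,y:(165+x/3.8-.37,110+y/3.8-.37)
s=lambda x,y:(290+(x-399)/3.1-.34,195+y/3.1-.34)
for n,a,b in (("farL",(37,68),(752,202)),("farR",(323,42),(549,297)),("nearR",(354,327),(421,119)),("nearL",(63,355),(615,42)),("pfarL",(96,115),(689,182)),("pfarR",(273,98),(567,237)),("pnearR",(289,270),(488,128)),("pnearL",(111,289),(609,81)),("rodL",(124,388),(563,34)),("rodR",(301,376),(452,75))):
  P,e=tri([ray("top",*t(*a)),ray("scene",*s(*b))]);print(n,P.round(4),round(e[0],4))
```

```text
farL [0.6923 0.2416 0.12  ] 0.0
farR [0.7171 0.0487 0.1184] 0.0013
nearR [0.5202 0.0211 0.116 ] 0.0002
nearL [0.4964 0.2158 0.1172] 0.0005
pfarL [0.6599 0.2    0.1241] 0.0008
pfarR [0.6753 0.0818 0.1247] 0.0021
pnearR [0.5563 0.0659 0.1278] 0.0009
pnearL [0.5412 0.1853 0.1248] 0.0016
rodL [0.475  0.1738 0.1209] 0.0008
rodR [0.4868 0.0588 0.1218] 0.0037
```

The lid is level: its near and far edges triangulate to about 0.117 and 0.119. The pointer is on the mark within about 0.015 rad. I'll back off and hand in.

```bash
python3 -m handwheel '[[0,0,0.03,0,0,0],[0,0,0.03,0,0,0],[-0.02,0,0.03,0,0,0],[0,0,0,0,0,0],[0,0,0,0,0,0]]'
python3 - <<'E'
from h import *
level(); print(manip.close_job())
E
```

```text
clock: 15.85
tool_pos: [0.5557, -0.1183, 0.268]
tool_rot: [-0.0, 0.861, -0.509, 0.002]
contact_force: [-0.6, -0.4, -1.2]
finger_gap: 0.0853
jaw ang -1.0681 levelling rotvec [0.0016 0.0043 0.    ] tcp [ 0.5557 -0.1183  0.268 ] q6 0.793 F [-0.6 -0.4 -1.2]
the job is handed in; nothing more can be done
None
```

The lid is shut and the timer pointer is on the orange mark. I handed the job in at about 16 s, with the arm clear of everything.

- **Lid:** I pushed it shut by its rod against the hard stop, at about 24 N. On the first push the fingertip slipped in behind the rod, so I backed out and pushed again on its top. Afterwards the lid's near and far edges measured level (117 and 119 mm). The rod sat at about 120 mm.
- **Timer:** I gripped the knob, pushed it in about 6 mm and turned it about 2.29 rad clockwise in one grip. Then I released it and it sprang back up. From above, the mark is at about 2.30 rad. My readings of the remaining error run from 0 to about 0.03 rad, most of them within 0.02.
- **Outer dial:** measured against the fixed scale, the mark moved by less than 0.01 rad, so the dial kept its setting.
- **Surroundings:** the bins, bottle, jar, tape roll and screwdriver looked unmoved in the last pictures. I checked those by eye and did not measure them.

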